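Park the mill jar on the sloping rack behind its interlocked stop levers

TASK

Park the porcelain mill jar on the sloping rack: while the rack is still empty, push both of its stop levers fully over towards the low end, finding by feel which one is locked until the other has been thrown, and never forcing one that will not go. Then lay the jar across the deck, centred, at rest against both raised stops; set it down right at the stops, neither dropping it nor letting it roll down the deck into them or bang against anything. Let go of it, and leave the other things on the shelf where they are.

Things in the scene. Friction and masses are not known exactly. Their poses are not given: they have to be found in the camera images.
- jar_center (a point): Centre of the loose mill jar: a white porcelain cylinder 56 mm in diameter, 160 mm long overall with a black rubber bung (44 mm in diameter) as its last 22 mm, 0.4 to 0.8 kg. It lies on its side on the work surface (centre 28 mm up) and rolls if nudged. The point's y axis is the jar's axis, bung at +y; x and z turn as it rolls. Grip it across its diameter at the middle.
- rack: Fixed steel rack, 210 mm wide (y), 180 mm long (x); origin on the work surface under its middle. The deck falls 8 degrees (0.14 rad) towards +x; its top is 83 mm high at the upper end (x = -91 mm), 61 mm at x = +62 mm. Slots for two stops at y = +55 and -55 mm. A grey housing (50 mm high) under the low end hides the interlock. A jar laid on the deck rolls off over the low edge unless both stops are up.
- rack_rest (a point): Where the centre of the jar must come to rest: 33 mm towards +x of the rack's origin and 93 mm above the work surface; axes as the rack's. With both levers fully over, the jar (its axis along the rack's y) touches both stops and the deck here.
- stop_a: Mount of lever a, fixed in the rack's housing at one of its two lever places (rack x = +60 mm, y = +55 or -55 mm; the two mounts change places between episodes). Origin on the work surface under the lever's hinge, axes as the rack's.
- stop_b: Mount of lever b, in the other of the two places; looks the same as a.
- lever_a (a joint): Angle of lever a, 0 to 1.4 rad, about its hinge (parallel to the rack's y, 45 mm above its mount's origin). At 0 (down) the handle leans 0.70 rad from vertical towards the rack's -x, at 1.4 (fully over) 0.70 rad towards +x. Starts at 0 to 0.08, stays where it is left, moves with about 2 N at the knob. One lever is locked (hard stop below 0.35 rad) until the other is some 0.8 rad over; which is not told.
- lever_b (a joint): Angle of lever b, as for lever a. As a lever goes over, its stop, 14 mm wide on the same hinge, rises out of the deck slot; fully over it stands 32 mm square out of the deck, its face 5 mm to the -x side of the hinge.
- knob_a (a point): Centre of lever a's knob: a black bar 18 mm in diameter and 36 mm long along the rack's y, at the end of the handle; it moves on a 100 mm circle about the hinge, 121 mm above the work surface at both ends of its travel and up to 145 mm between.
- knob_b (a point): Centre of lever b's knob, the same.
- pitcher: Honey-glazed pitcher, 155 mm high, bystander. Origin under its centre.
- eggcup: Bisque egg cup, 66 mm high, 52 mm wide, bystander. Origin under its centre.
- pestle: White marble pestle standing on its thick end, 134 mm high, bystander. Origin under its centre.
- dipring: Aluminium dipping ring lying flat, 84 mm wide, 12 mm high, bystander. Origin under its centre.
- bowl: Bisque bowl, 120 mm wide, 55 mm high, bystander. Origin under its centre.
- propblock: Cream kiln-shelf block, 110 x 60 x 45 mm, bystander. Origin under its centre.
Things that resemble listed ones, but are neither listed nor needed, are in the scene too. What is meant by the stop_b is not orange or red, and is the smaller of those in its own colour.

How it is judged:
On the way:
1. both levers are fully over (above 1.25 rad) while the jar is still off the rack (value of joint each of lever_a, lever_b above 1.25 rad and horizontal distance between jar_center and rack_rest above 0.13 m), for 0.2 s.
At the end, for the whole second after the job is handed in: Both levers are above 1.25 rad; the jar rests still on the deck against both stops: its centre within 12 mm down the rack, 20 mm across and 8 mm in height of rack_rest, its axis within 0.08 rad of the rack's y (value of joint each of lever_a, lever_b above 1.25 rad and x of jar_center in the frame of rack_rest between -0.012 and 0.012 m and y of jar_center in the frame of rack_rest between -0.02 and 0.02 m and z of jar_center in the frame of rack_rest between -0.008 and 0.008 m and angle between the y axis of jar_center and the y axis of rack, either way round below 0.08 rad and linear speed of jar below 0.01 m/s and angular speed of jar below 0.15 rad/s); the robot touches nothing.
It fails at once if a lever is pushed with more than 45 N (contact force between any of stop_a, stop_b and the fingers above 45 N or contact force between any of stop_a, stop_b and the arm above 45 N).
It fails at once if the jar is banged or pressed against the rack or a stop with more than 80 N (contact force between jar and rack above 80 N or contact force between jar and stop_a above 80 N or contact force between jar and stop_b above 80 N).
It fails at once if at the rack and out of the fingers' hold, the jar rolls faster than 7.5 rad/s (a free roll of some 25 mm down the deck) or falls faster than 0.4 m/s (some 8 mm) (horizontal distance between jar_center and rack_rest below 0.13 m and contact force between jar and the fingers below 0.1 N and (angular speed of jar above 7.5 rad/s or linear speed of jar above 0.4 m/s)).
It fails at once if a bystander is moved more than 30 mm (distance of any of pitcher, eggcup, pestle, dipring, bowl, propblock from where it was at the start of the episode above 0.03 m).
It also fails if it takes over 72 s, if anything falls off the work surface, if the arm or the gripper's body presses on something with over 40 N, if the wrist force passes 120 N, or if a joint passes its speed limit or range.

ROBOT

A 6-joint arm with a two-finger parallel gripper is mounted at the origin on the work surface. World frame = base frame: x ahead of the robot, y to its left, z up, the work surface at z = 0. Lengths are in m, angles in rad, forces in N, time in s.
With the tool pointing down it reaches from about 0.275 to 0.825 m from the base axis. Payload 4.9 kg.
Tool frame: the origin (TCP) lies midway between the tips of the shut fingers; the grasp point (between the pads) lies 19 mm behind it (bot.grip_depth is the distance from the TCP to the grasp point, in m); z points along the fingers, y is the line along which they close (so a half turn about z gives the same grasp; the last joint's range is limited). The gripper opens to 85 mm and grips with 20 to 120 N. Pads are 22 mm wide; open, the fingers measure 114 mm over their backs; the gripper's body (76 mm by 85 mm) begins 54 mm behind the grasp point. The pads swing forward as they close: fully open they stand 13 mm farther back than shut.
Start: joints at [-1.389, 0.326, -0.193, 1.052, 0, 1.437], TCP at [0.171, -0.523, 0.231] pointing down, gripper open.
Joint ranges: [-2.65, 2.65], [-0.97, 1.79], [-1.3, 1.35], [-1.93, 2.1], [-1.47, 1.37], [-3.14, 3.14]. Speed limits (rad/s): [2.57, 2.57, 3.14, 3.14, 3.14, 3.14].

INTERFACE

Orientations are given as a unit quaternion [w, x, y, z].
In Python, from cell import bot gives the robot as it stands. Calls block until the motion is done:
- bot.move_pose(position, orientation): joint-space move of the TCP to a pose.
- bot.move_linear(position, speed=0.15, rotation=None, until_force=None): straight line of the TCP; rotation=None keeps the orientation; speed is the mean speed in m/s. With until_force (N) it stops when the force on the tool has changed by that much, and returns True; else False.
- bot.goto_joints(angles): joint-space move.
- bot.set_gripper(opening, grasp_force=None): opening from 0.0 (shut) to 1.0 (fully open); grasp_force is the grip in N (None keeps the last); returns when the fingers have stopped.
- bot.wait(seconds).
- bot.solve_ik(position, orientation): joint angles nearest the present ones, or None.
- bot.camera(name): name is "side" or "top"; returns the picture (384x512x3 uint8, red, green, blue); there is no depth.
- bot.calibration(name): a dict with "mtx" (3x3 intrinsics, pixels), "extrinsics" (4x4, takes a point from world to camera coordinates). Camera axes: x right, y down, z forward; pixel columns grow to the right and rows downward; lengths in m; the calibration is good to about 2 mm. A picture is of the moment at which its call begins. calibration takes no time and is no camera call.
A pose or a line that the arm cannot do raises bot.PlanningError and nothing moves.
- bot.close_job(): hands the job in; it is judged then, once.
Trained networks look in the newest picture that a camera, given by its name, has taken for a name from the list of things; names that differ only in an ending like _2 or _b are one class to them, and where a whole thing is asked for, a point or a joint stands for the part that bears it (a point fixed in the world has none). Each returns a list of dicts, best first, with "confidence" (0 to 1); they miss things now and then, are a little off and sometimes report something else, mostly with a low value. They report only what shows in the picture. A call takes as long as a camera call. They do not tell look-alikes from the thing itself.
- bot.search_frame(camera, thing): "bbox" ([left, top, width, height] in pixels, round what is visible of it).
Readings, each from a call of its own:
- bot.read_clock(): time.
- bot.read_joint_positions(): joint angles.
- bot.read_joint_vel(): joint speeds.
- bot.read_joint_efforts(): joint torques, N m.
- bot.read_position(): TCP position.
- bot.read_tool_rot(): TCP orientation.
- bot.read_ft_force(): force on the tool from outside, world axes, zero at the start.
- bot.read_moment(): the same for the moment, N m.
- bot.read_gripper_width(): opening from 0.0 (shut) to 1.0 (fully open).
- bot.read_finger_force(): force on a finger pad.
Only numpy, scipy, OpenCV 4.12 (cv2) and the standard library are available. Lean on these libraries where they do the work, as an engineer would, in place of code of your own. Each camera call takes 0.05 s, during which the arm holds its last target. There are 200 camera calls.

## Working session

There is one attempt and no reset: what is moved stays moved. The work goes in short steps, each a Python script; the robot and the scene stay as the last script left them, time stands still between calls to the robot, and variables do not carry over. Pictures are saved under pics/ and viewed, at most 10 in all, crops included, and the job is handed in when it is done.

```bash
mkdir -p pics; ls; python3 - <<'E'
from cell import bot
import cv2,numpy as np
for c in ("side","top"):
    im=bot.camera(c); cv2.imwrite(f"pics/{c}0.png",im[:,:,::-1])
    k=bot.calibration(c); print(c,np.round(k["mtx"],1).tolist(),np.round(k["extrinsics"],3).tolist())
    for t in ["jar_center","rack","stop_a","knob_a","lever_a","pitcher","eggcup","pestle","dipring","bowl","propblock"]:
        print(t,[(np.round(d["bbox"]).astype(int).tolist(),round(d["confidence"],2)) for d in bot.search_frame(c,t)][:5])
E
```

```text
pics
side [[426.8, 0.0, 256.1], [0.0, 426.8, 192.4], [0.0, 0.0, 1.0]] [[-0.975, -0.22, -0.016, 0.57], [-0.14, 0.673, -0.726, 0.202], [0.17, -0.706, -0.687, 0.927], [0.0, 0.0, 0.0, 1.0]]
jar_center [([261, 283, 47, 89], 0.73)]
rack [([252, 148, 89, 87], 0.91)]
stop_a [([324, 282, 54, 49], 0.96), ([234, 86, 39, 52], 0.59), ([269, 164, 34, 29], 0.57), ([207, 116, 31, 49], 0.57), ([318, 128, 43, 25], 0.56)]
knob_a [([238, 86, 36, 39], 0.85), ([201, 114, 38, 40], 0.77), ([268, 169, 33, 23], 0.74), ([284, 142, 28, 26], 0.7), ([329, 281, 51, 32], 0.68)]
lever_a [([201, 121, 37, 34], 0.96), ([328, 285, 50, 34], 0.8), ([271, 169, 28, 28], 0.68), ([238, 84, 36, 40], 0.67), ([279, 142, 31, 27], 0.46)]
pitcher [([158, 180, 48, 70], 0.71), ([270, 166, 29, 27], 0.36)]
eggcup [([227, 214, 22, 35], 0.82)]
pestle [([199, 157, 18, 46], 0.64)]
dipring [([327, 239, 37, 31], 0.84)]
bowl [([138, 248, 57, 50], 0.77), ([268, 167, 32, 31], 0.16)]
propblock [([318, 128, 45, 28], 0.77)]
top [[354.1, 0.0, 252.5], [0.0, 354.1, 192.5], [0.0, 0.0, 1.0]] [[0.001, -1.0, -0.026, -0.053], [-0.997, 0.001, -0.077, 0.606
[... 201 characters left out ...]
270, 22, 43], 0.63), ([389, 137, 34, 42], 0.62), ([325, 116, 25, 34], 0.58)]
knob_a [([393, 136, 33, 40], 0.9), ([328, 114, 24, 36], 0.84), ([147, 274, 19, 45], 0.78), ([321, 205, 16, 33], 0.67), ([274, 202, 15, 32], 0.54)]
lever_a [([148, 276, 16, 39], 0.93), ([393, 137, 35, 39], 0.81), ([318, 209, 22, 31], 0.75), ([326, 114, 28, 34], 0.6), ([272, 202, 21, 31], 0.52)]
pitcher [([187, 105, 59, 50], 0.58), ([214, 267, 37, 34], 0.36)]
eggcup [([224, 173, 18, 24], 0.65)]
pestle [([270, 128, 13, 20], 0.71)]
dipring [([218, 270, 28, 30], 0.75)]
bowl [([149, 117, 45, 41], 0.96), ([319, 207, 19, 33], 0.7)]
propblock [([387, 242, 29, 48], 0.76), ([273, 203, 18, 31], 0.3), ([271, 127, 12, 20], 0.25)]
```

```bash
python3 - <<'E'
import cv2
for c in ("side","top"):
    cv2.imwrite(f"pics/{c}0b.png",cv2.resize(cv2.imread(f"pics/{c}0.png"),(800,600),interpolation=cv2.INTER_CUBIC))
E
```

```text
(no output)
```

View pics/side0b.png

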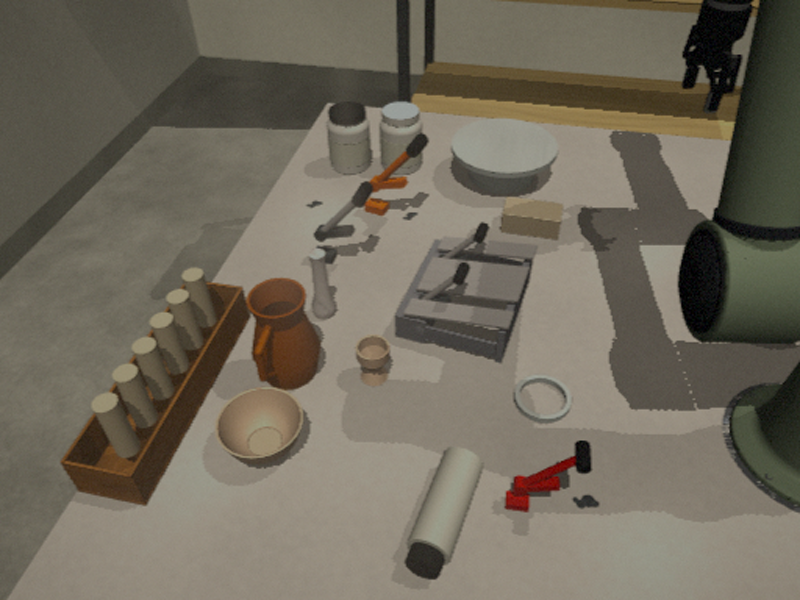

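View pics/top0b.png

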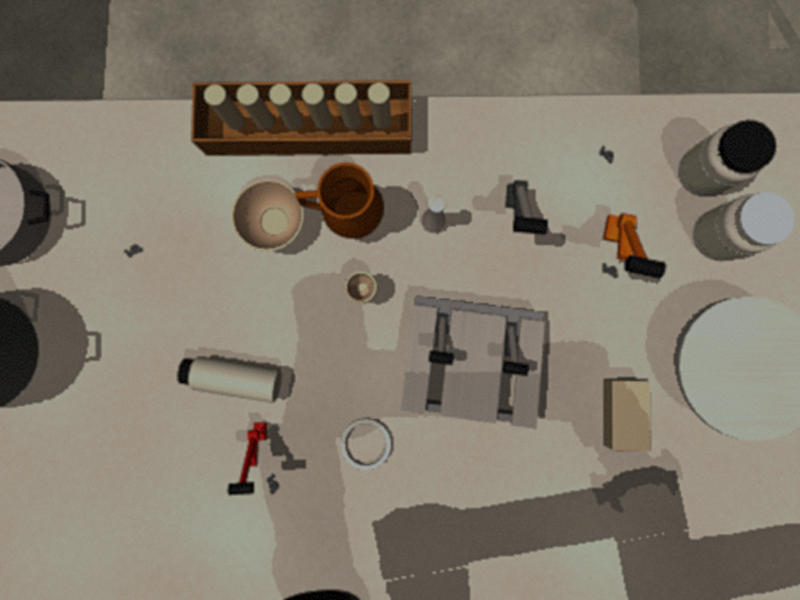

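Side view: the jar is at (445,510), bung towards the viewer. The rack is at (465,295), with knobs at (462,272) and (482,232). Top view: the jar is at (230,380) with its bung to the left (+y). The rack's hinges are at the upper bar (440,310)/(515,315), so low end = +x, and its knobs are at (440,357)/(515,367).

Lever candidates in the top view:
- red, loose, at (250,460)
- orange, loose, at (635,245)
- larger grey, loose, at (525,205)
- the two smaller grey ones in the rack

I choose the two in the rack. Jar candidates are the upright white jars at (740,150)/(760,220), the rods in the box, and the lying white one with a black bung, which I choose.

```bash
cat > h.py <<'E'
from cell import bot
import cv2,numpy as np
from scipy.spatial.transform import Rotation as R
K={c:(np.array(bot.calibration(c)["mtx"]),np.array(bot.calibration(c)["extrinsics"])) for c in("side","top")}
def proj(c,P):
    k,e=K[c]; q=(np.atleast_2d(P)@e[:3,:3].T+e[:3,3])@k.T; return q[:,:2]/q[:,2:]
def tri(pt,ps):
    P=[K[c][0]@K[c][1][:3] for c in("top","side")]
    X=cv2.triangulatePoints(P[0],P[1],np.array(pt,float).reshape(2,1),np.array(ps,float).reshape(2,1)); return (X[:3]/X[3]).ravel()
def onz(c,p,z):
    k,e=K[c]; d=e[:3,:3].T@np.linalg.solve(k,[p[0],p[1],1]); o=-e[:3,:3].T@e[:3,3]; return o+d*(z-o[2])/d[2]
def crops(name,ct,cs,s=4,n=96):
    # ct,cs: (col,row) upper left in top and side
    o=[]
    for c,(x,y) in(("top",ct),("side",cs)):
        im=bot.camera(c)[y:y+n,x:x+n,::-1]; o.append(cv2.resize(im,(n*s,n*s),interpolation=cv2.INTER_CUBIC))
    cv2.imwrite(f"pics/{name}.png",np.hstack(o))
E
python3 - <<'E'
from h import *
crops("rack1",(255,185),(250,142))
print("knobs",tri((281.7,228.5),(296,174)),tri((330,235.5),(308.5,149)))
# jar: segment bright body & dark bung roughly: corners on views
for a in [((116+0,228),(0,0))]: pass
print("jar ends z=.028", onz("top",(118,237.5),.028),onz("top",(178.5,244.5),.028))
im=bot.camera("top");g=im.astype(int)
s=bot.camera("side")
cv2.imwrite("pics/jar1.png",cv2.resize(np.hstack([im[215:275,105:200],np.pad(s[275:375,250:330],((0,0),(0,0),(0,0)))[:60]])[:,:,::-1],None,fx=4,fy=4,interpolation=cv2.INTER_CUBIC))
E
```

```text
knobs [ 0.51394069 -0.12291665  0.12511192] [ 0.49826888 -0.23362379  0.11860633]
jar ends z=.028 [0.48941206 0.29400499 0.028     ] [0.47195979 0.13655067 0.028     ]
```

View pics/rack1.png

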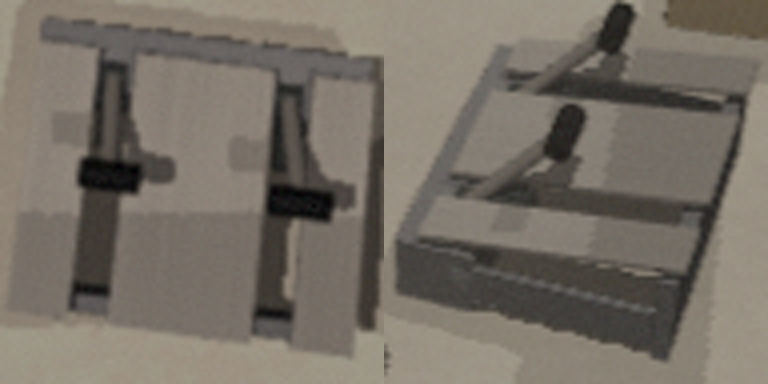

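View pics/jar1.png

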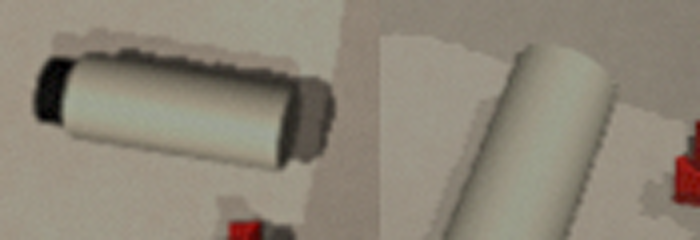

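The crops confirm the choice: both rack knobs stand on −x-leaning handles over an empty deck, and the jar's bung is at the +y end. Next I fit the rack and jar poses.

```bash
cat > fit.py <<'E'
from h import *
from scipy.optimize import least_squares
obs=[("top",(282.5,229),"k",55),("top",(330.2,235.7),"k",-55),("side",(295.8,175),"k",55),("side",(308.3,149),"k",-55),
("top",(256.3,262),"c",105),("top",(343,273.7),"c",-105),("side",(325.5,210.8),"c",105),("side",(343.3,156.5),"c",-105)]
def loc(o,p):
    if o[2]=="c": return [-.09,o[3]/1e3,.083]
    f=p[3 if o[3]>0 else 4]-.7; return [.06+.1*np.sin(f),o[3]/1e3,.045+.1*np.cos(f)]
def res(p):
    return np.concatenate([proj(c[0],R.from_euler("z",p[2]).apply(loc(c,p))+[p[0],p[1],0])[0]-c[1] for c in obs])
r=least_squares(res,[.5,-.18,-.12,.04,.04],loss="soft_l1")
print("rack",r.x.round(4)); print(res(r.x).reshape(-1,2).round(1).tolist())
for n in(0,1): print("knob",tri(obs[n][1],obs[n+2][1]).round(4))
print("corner",tri(obs[4][1],obs[6][1]).round(4),tri(obs[5][1],obs[7][1]).round(4))
# jar: silhouettes by hull of projected cylinder against segmented mask
import itertools
a=np.linspace(0,2*np.pi,40)
def hull(c,p):
    P=[]
    for y,rr in((-.08,.028),(.058,.028),(.058,.022),(.08,.022)):
        P+=[[rr*np.cos(t),y,.028+rr*np.sin(t)] for t in a]
    return cv2.convexHull(proj(c,R.from_euler("z",p[2]).apply(P)+[p[0],p[1],0]).astype(np.float32))[:,0]
# observed bounding extents along rotated directions
top_o=np.array([(36,90),(68,56),(80,52),(297,80),(280,169),(66,138)])/4+[105,215]
d=lambda h,q:cv2.pointPolygonTest(h.reshape(-1,1,2),(float(q[0]),float(q[1])),True)
side_o=np.array([(525,45),(612,75),(578,235),(445,235)])/4.-[95,0]+[250,275]
rj=least_squares(lambda p:[d(hull("top",p),q) for q in top_o]+[d(hull("side",p),q) for q in side_o],[.48,.215,-.11],diff_step=1e-3)
print("jar",rj.x.round(4),rj.fun.round(1))
E
python3 fit.py; python3 - <<'E'
from h import *
for rz in(-.13,np.pi/2-.13,-np.pi/2-.13,np.pi-.13):
    q=(R.from_euler("z",rz)*R.from_euler("x",np.pi)).as_quat(scalar_first=True)
    for p in([.48,-.13,.2],[.5,-.17,.1],[.48,.215,.02]): 
        s=bot.solve_ik(p,list(q)); print(round(rz,2),None if s is None else np.round(s,2))
E
```

```text
rack [ 0.51   -0.178  -0.128   0.0147 -0.0028]
[[-0.7, 0.3], [-0.6, 0.5], [-0.3, -0.2], [-0.3, -0.5], [-0.7, 0.3], [0.5, 0.4], [-0.7, -1.7], [-0.1, -1.0]]
knob [ 0.5137 -0.1249  0.1203]
knob [ 0.4984 -0.2341  0.1182]
corner [ 0.4328 -0.0641  0.0759] [ 0.4073 -0.2702  0.0799]
jar [ 0.4771  0.2188 -0.1307] [ 0.9 -0.2 -0.7 -0.7  0.2  0.3  0.6  0.5 -1.7 -0.3]
-0.13 [-0.41  0.25 -0.38  0.94  0.    2.86]
-0.13 [-0.47  0.41 -0.43  0.72  0.    2.8 ]
-0.13 [ 0.28  0.52 -0.51  0.54  0.   -2.73]
1.44 [-0.41  0.25 -0.38  0.94  0.    1.29]
1.44 [-0.47  0.41 -0.43  0.72  0.    1.23]
1.44 [ 0.28  0.52 -0.51  0.54  0.    1.98]
-1.7 [-0.41  0.25 -0.38  0.94  0.   -1.85]
-1.7 [-0.47  0.41 -0.43  0.72  0.   -1.91]
-1.7 [ 0.28  0.52 -0.51  0.54  0.   -1.16]
3.01 [-0.41  0.25 -0.38  0.94  0.   -0.28]
3.01 [-0.47  0.41 -0.43  0.72  0.   -0.34]
3.01 [ 0.28  0.52 -0.51  0.54  0.    0.41]
```

```bash
cat > lev.py <<'E'
from h import *
rk=np.array([.510,-.178,-.128])
W=lambda p:(R.from_euler("z",rk[2]).apply(p)+[rk[0],rk[1],0]).tolist()
quat=lambda r:r.as_quat(scalar_first=True).tolist()
QL=quat(R.from_euler("z",np.pi+rk[2])*R.from_euler("x",np.pi))
def pt(th,y,off): # finger centre 20 mm behind the knob
    f=th-.7; return W([.06+.1*np.sin(f)-.020+off,y,.045+.1*np.cos(f)-.006+.003*th/1.4])
def approach(y):
    p=pt(0,y,-.012); bot.move_pose(p[:2]+[.2],QL); bot.move_linear(p,.15)
def throw(y):
    "returns angle reached; slow while the interlock may bite"
    hit=bot.move_linear(pt(.12,y,0),.04,until_force=10)
    for th in(.25,.38,.5,.7,.9,1.1,1.25,1.4):
        hit=hit or bot.move_linear(pt(th,y,.002),.04 if th<.55 else .07,until_force=10)
        if hit: break
    if not hit: hit=bot.move_linear(pt(1.4,y,.012),.03,until_force=10)
    p=bot.read_position(); x=R.from_euler("z",-rk[2]).apply(np.array(p)-[rk[0],rk[1],0])
    print("y",y,"hit",hit,"th",th,"rack pos",x.round(4),"F",np.round(bot.read_ft_force(),1),"t",bot.read_clock())
    return th,x
def leave(y,x):
    bot.move_linear(W([x[0]-.015,y,x[2]]),.1); bot.move_linear(W([x[0]-.015,y,.2]),.2)
E
python3 - <<'E'
from lev import *
bot.set_gripper(0.0)
y=.055; approach(y); th,x=throw(y); leave(y,x)
E
```

```text
y 0.055 hit True th 0.25 rack pos [-0.0192  0.055   0.1221] F [-0.5 -0.6  1. ] t 5.225
```

```bash
python3 - <<'E'
from lev import *
y=-.055; approach(y); th,x=throw(y); leave(y,x)
crops("lev2",(255,185),(250,142))
E
```

```text
y -0.055 hit True th 0.25 rack pos [-0.0204 -0.0551  0.1219] F [-0.3  1.5  0.7] t 7.7667
```

View pics/lev2.png

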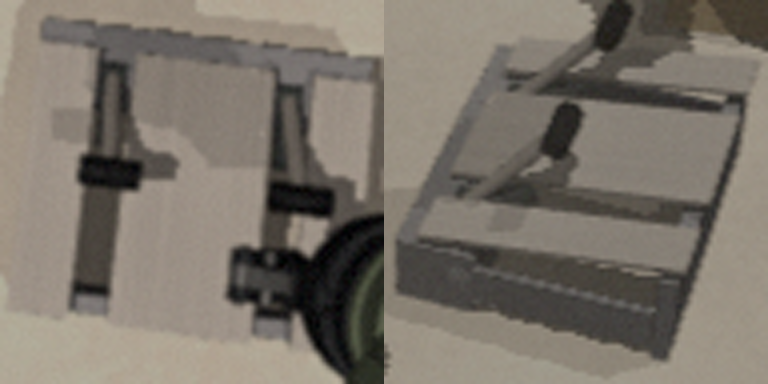

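Both levers moved only about 3 mm, and the residual force was near zero. The stop was a contact transient, so I'll judge by steady force after small steps instead.

```bash
cat >> lev.py <<'E'
def inrack(p): return R.from_euler("z",-rk[2]).apply(np.array(p)-[rk[0],rk[1],0])
def fx(): return R.from_euler("z",-rk[2]).apply(bot.read_ft_force())
def throw2(y,t0=0.,v=.04):
    f0=fx(); bot.move_linear(pt(t0,y,-.002),.05,until_force=15); log=[]
    for th in list(np.arange(t0+.08,.5,.06))+[.6,.75,.9,1.05,1.2,1.3,1.4]:
        hit=bot.move_linear(pt(th,y,.001),v if th<.5 else .06,until_force=15)
        f=(fx()-f0)[0]; x=inrack(bot.read_position()); log.append((round(th,2),int(hit),round(f,1),round(x[0],4)))
        if f<-7: break
    print("y",y,log,"t",bot.read_clock()); return th,x
E
python3 - <<'E'
from lev import *
y=-.055; approach(y); th,x=throw2(y); leave(y,x)
E
```

```text
y -0.055 [(np.float64(0.08), 0, np.float64(-5.0), np.float64(-0.0177)), (np.float64(0.14), 0, np.float64(-4.8), np.float64(-0.0123)), (np.float64(0.2), 0, np.float64(-2.5), np.float64(-0.0065)), (np.float64(0.26), 0, np.float64(-1.2), np.float64(-0.0007)), (np.float64(0.32), 0, np.float64(-0.5), np.float64(0.0048)), (np.float64(0.38), 0, np.float64(-0.8), np.float64(0.0103)), (np.float64(0.44), 0, np.float64(-0.2), np.float64(0.016)), (0.6, 0, np.float64(-1.5), np.float64(0.0316)), (0.75, 0, np.float64(-0.4), np.float64(0.0464)), (0.9, 0, np.float64(-0.3), np.float64(0.0614)), (1.05, 0, np.float64(-1.0), np.float64(0.0757)), (1.2, 0, np.float64(-1.6), np.float64(0.0893)), (1.3, 0, np.float64(-0.6), np.float64(0.0977)), (1.4, 0, np.float64(-1.4), np.float64(0.1056))] t 14.8833
```

```bash
python3 - <<'E'
from lev import *
y=.055; approach(y); th,x=throw2(y); 
if th>=1.4:
    h=bot.move_linear(pt(1.4,y,.012),.03,until_force=8); x=inrack(bot.read_position()); print("end",h,x.round(4),fx().round(1))
leave(y,x)
bot.move_linear(W([-.17,0.1,.3]),.4)
crops("lev3",(255,165),(220,130))
E
```

```text
y 0.055 [(np.float64(0.08), 0, np.float64(-1.6), np.float64(-0.0171)), (np.float64(0.14), 0, np.float64(-3.0), np.float64(-0.0121)), (np.float64(0.2), 0, np.float64(-1.2), np.float64(-0.0063)), (np.float64(0.26), 0, np.float64(-0.2), np.float64(-0.0007)), (np.float64(0.32), 0, np.float64(-0.5), np.float64(0.0048)), (np.float64(0.38), 0, np.float64(-0.2), np.float64(0.0103)), (np.float64(0.44), 0, np.float64(-0.8), np.float64(0.016)), (0.6, 0, np.float64(0.0), np.float64(0.0316)), (0.75, 0, np.float64(-1.1), np.float64(0.0464)), (0.9, 0, np.float64(0.4), np.float64(0.0614)), (1.05, 0, np.float64(-1.1), np.float64(0.0758)), (1.2, 0, np.float64(-0.5), np.float64(0.0893)), (1.3, 0, np.float64(0.3), np.float64(0.0977)), (1.4, 0, np.float64(-0.5), np.float64(0.1056))] t 22.3833
end True [0.1059 0.0552 0.1174] [0.1 0.5 0.3]
```

View pics/lev3.png

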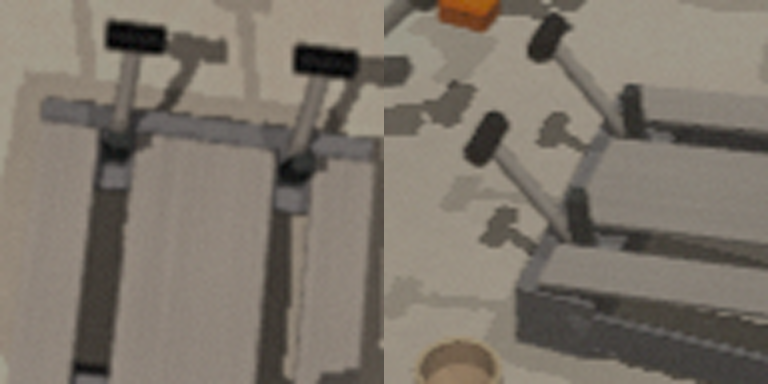

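Both levers are over and the stops stand up. Knobs are in the top crop at (136,37) and (326,62), and in the side crop at (487,138) and (548,38). I'll check their angles.

```bash
python3 - <<'E'
from lev import *
for a,b in(((289,174.2),(245.75,164.5)),((336.5,180.5),(261,139.5))):
    k=inrack(tri(a,b)); print(k.round(4),"theta",.7+np.arctan2(k[0]-.06,k[2]-.045))
E
```

```text
[0.1249 0.0536 0.1188] theta 1.421419135835197
[ 0.1243 -0.0573  0.1177] theta 1.4241173539899323
```

```bash
python3 - <<'E'
from lev import *
j=[.4771,.2188]; a=-.1307
Q=quat(R.from_euler("z",np.pi/2+a)*R.from_euler("x",np.pi))
bot.set_gripper(1.0)
bot.move_pose(j+[.16],Q); bot.move_linear(j+[.010],.12)
bot.set_gripper(0.0,50); print("w",bot.read_gripper_width(),"f",bot.read_finger_force())
f0=np.array(bot.read_ft_force())
bot.move_linear(j+[.24],.15); bot.wait(.3)
print("w",bot.read_gripper_width(),"dF",(np.array(bot.read_ft_force())-f0).round(1),"M",np.round(bot.read_moment(),2),"t",bot.read_clock())
im=bot.camera("side"); s=bot.camera("top")
cv2.imwrite("pics/jar2.png",cv2.resize(np.hstack([im[150:350,200:400],s[120:320,50:250]])[:,:,::-1],None,fx=2,fy=2))
E
```

```text
w 0.6382060347451268 f 51.90599977970123
w 0.6410161755755062 dF [ -0.2   0.3 -12.8] M [ 0.03  0.   -0.02] t 30.9333
```

View pics/jar2.png

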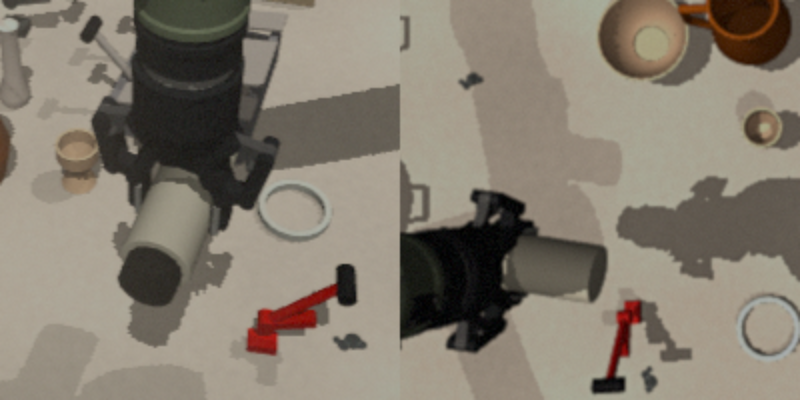

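The jar is held level at its middle, bung towards +y, clear of the eggcup and ring. Next I carry it over and lower it with the tool square to the deck.

```bash
cat > place.py <<'E'
from lev import *
T=R.from_euler("y",.14); QP=quat(R.from_euler("z",rk[2])*T*R.from_euler("z",np.pi/2)*R.from_euler("x",np.pi))
def tcp(dx,n): # dx along deck, n along deck normal from rack_rest
    return W(np.array([.033,0,.093])+T.apply([dx,0,n-bot.grip_depth]))
def st(m):
    p=T.inv().apply(inrack(bot.read_position())-[.033,0,.093]); f=T.inv().apply(fx())
    print(m,"dx,y,n",(p+[0,0,bot.grip_depth]).round(4),"F",f.round(1),"t",round(bot.read_clock(),2))
E
python3 - <<'E'
from place import *
bot.move_pose(tcp(-.005,.13),QP); bot.wait(.2)
bot.move_linear(tcp(-.005,.03),.12); bot.move_linear(tcp(-.005,.006),.05); bot.wait(.2); st("above")
for n in(.004,.002,0,-.002,-.004):
    h=bot.move_linear(tcp(-.005,n),.02,until_force=6); st(("down",h))
    if h: break
E
```

```text
above dx,y,n [-0.0047 -0.0001  0.0063] F [ 1.4 -0.1 -7.2] t 34.58
('down', False) dx,y,n [-0.0051  0.0001  0.0039] F [ 1.7 -0.6 -6.8] t 34.83
('down', False) dx,y,n [-0.0047 -0.0001  0.0023] F [ 1.6  0.2 -4.3] t 35.08
('down', False) dx,y,n [-0.0047 -0.0001  0.0022] F [-3.7  2.   9.6] t 35.33
('down', False) dx,y,n [-0.0046 -0.0001  0.0022] F [-7.3  2.9 19.6] t 35.58
('down', False) dx,y,n [-0.0046 -0.0001  0.0021] F [-12.3   4.4  32.7] t 35.83
```

The deck contact is at n = 2.2 mm. I'll ease off to it, then slide to the stops.

```bash
python3 - <<'E'
from place import *
bot.move_linear(tcp(-.005,.0025),.03); bot.wait(.1); st("eased"); f0=T.inv().apply(fx())[0]
for dx in np.arange(-.004,.009,.001):
    bot.move_linear(tcp(dx,.0025),.015); f=T.inv().apply(fx())[0]-f0
    if f<-5: break
st(("slid",dx))
E
```

```text
eased dx,y,n [-0.0048 -0.      0.0023] F [ 0.5  1.4 -0.3] t 36.29
('slid', np.float64(0.003)) dx,y,n [0.0012 0.     0.0023] F [-8.1 -1.2 -1. ] t 38.29
```

Deck and stop contact are both felt, with the jar 1 mm and 2 mm from nominal. I'll ease off, release and look.

```bash
python3 - <<'E'
from place import *
bot.move_linear(tcp(.0012,.0025),.02); st("eased")
bot.set_gripper(1.0); bot.wait(.2); st("open")
bot.move_linear(tcp(.0012,.10),.12); bot.move_linear(W([-.2,0.1,.32]),.3); bot.wait(.3)
print(np.round(bot.read_ft_force(),1),bot.read_clock())
crops("end",(255,165),(220,120),n=96)
E
```

```text
eased dx,y,n [0.0011 0.0001 0.0023] F [-2.9  0.6 -3.6] t 38.54
open dx,y,n [ 0.0014 -0.      0.0026] F [-0.4  0.5 -0.3] t 39.16
[ 0.3 -0.5 -0.3] 41.575
```

View pics/end.png

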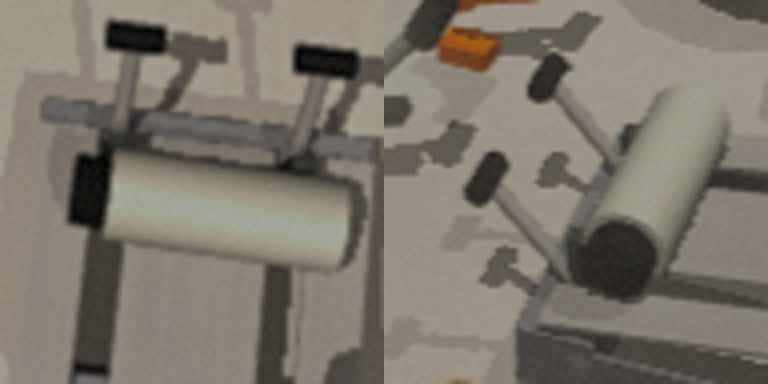

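The jar lies against both stops, bung at top crop (90,190) and side crop (620,258). One quick centring check, then I hand in.

```bash
python3 - <<'E'
from lev import *
e=proj("side",W([.033,.08,.093]))[0]; print("bung face pred",e,"seen (279,184.5)")
p=proj("top",[W([.033,.08,.115]),W([.033,-.08,.093])]); print(p.round(1).tolist(),"seen left 273, right end centre ~(344,221)")
if np.hypot(*(e-[279,184.5]))<6: bot.close_job(); print("closed",bot.read_clock())
E
```

```text
bung face pred [277.54381476 187.25079016] seen (279,184.5)
[[272.8, 212.3], [339.6, 221.1]] seen left 273, right end centre ~(344,221)
the job is handed in; nothing more can be done
the job is handed in; nothing more can be done
```

I threw both levers fully over with the rack empty, set the jar down centred against both raised stops, let go of it and handed the job in at about 42 s; the hand-in returned no verdict. My first two 10 N probes stopped on contact without showing which lever was locked; the y = -55 mm lever then went over freely first, and the other followed.

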